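Clear the jar and slide the pot lid onto the trivet

TASK

The pot lid has to go on the green trivet, but the red-capped jar stands in its way: first lift that jar out and stand it upright on the wooden tray with the black-capped jar. Then push the lid across the butcher block and up onto the trivet, without lifting or tipping it, until it sits flat and centred with no part of its rim hanging over the trivet's edge. Leave everything else where it is, and nothing knocked over.

Things in the scene. Friction and masses are not known exactly. Their poses are not given: they have to be found in the camera images.
- lid: Round cast aluminium pot lid, rim down, loose, about 0.4 kg, 150 mm across, 42 mm high. Its side is upright from 7 to 22 mm height; below that bevelled inward 12 mm so it rides up onto the trivet; above, it slopes in to a low dark cap 96 mm across (31 to 42 mm high), too wide to grip. Starts left or right of the jar, the trivet on the other side. Origin: centre of its underside; z up.
- trivet: Round flat green silicone trivet, stuck fast to the block, 190 mm across and 4 mm thick; its edge is bevelled from nothing at the rim to the full 4 mm at 79 mm from the centre. Origin: centre of its underside, on the block; z up.
- jar: Glass condiment jar with a red twist cap, loose, about 0.25 kg, standing on the block between lid and trivet. 54 mm across, 90 mm high; straight glass wall from 3 to 66 mm height, cap 52 mm across from 70 to 90 mm. Origin: centre of its underside; z up along the jar.
- tray: Dark wooden tray, fixed, on the far side, 90 mm (its x) by 250 mm (its y) outside, floor and rim 4 mm thick, rim 12 mm high; the floor's top is 4 mm above the origin. Origin: centre of its underside. The black-capped jar stands on its y axis, anywhere along it; the emptier end always has room for another jar.
- twin: Glass condiment jar with a black twist cap, same size as the red-capped one, standing on the tray; to be left alone. Origin: centre of its underside.
- skimmer: Steel skimmer lying flat on the counter beyond the tray, roughly along y: 50 mm radius perforated disc 4 mm thick at +100 mm along its x axis, handle (11 mm high) to -165 mm. To be left alone. Origin: on the handle's line, on its underside.
- pepper_mill: Dark wooden pepper mill, 56 mm across, 150 mm high, standing at the far left; to be left alone. Origin: centre of its underside.
- ramekin: White ceramic ramekin, 90 mm across, 45 mm high, standing at the far right; to be left alone. Origin: centre of its underside.

How it is judged (in metres and radians):
On the way, in this order (a step that is already met when the one before it is completed fails the run):
1. the red-capped jar stands released on the tray, with the lid not yet moved more than 20 mm (x of jar in the frame of tray between -0.03 and 0.03 m and y of jar in the frame of tray between -0.108 and 0.108 m and z of jar in the frame of tray between 0.001 and 0.008 m and angle between jar's own z axis and vertical below 0.1 rad and linear speed of jar below 0.02 m/s and contact force between the fingers and jar below 0.1 N and distance of lid from where it was at the start of the episode below 0.02 m), for 0.2 s.
2. the lid rests flat on the trivet, centre within 20 mm (horizontal distance between lid and trivet below 0.02 m and z of lid in the frame of trivet between 0.001 and 0.008 m and angle between lid's own z axis and vertical below 0.04 rad and linear speed of lid below 0.02 m/s), for 0.2 s.
At the end, for the whole second after the job is handed in: The lid lies flat (within 0.04 rad) and at rest on the trivet with its centre within 20 mm of the trivet's centre, so nothing overhangs; the red-capped jar stands upright (within 0.1 rad), at rest, on the tray floor inside the rim; the robot touches neither (all of step 2 and x of jar in the frame of tray between -0.03 and 0.03 m and y of jar in the frame of tray between -0.108 and 0.108 m and z of jar in the frame of tray between 0.001 and 0.008 m and angle between jar's own z axis and vertical below 0.1 rad and linear speed of jar below 0.02 m/s and contact force between the fingers and jar below 0.1 N and contact force between the fingers and lid below 0.1 N).
It fails at once if the lid is lifted more than 15 mm or tipped more than 0.2 rad (height (world z) of lid above 0.015 m or angle between lid's own z axis and vertical above 0.2 rad).
It fails at once if the red-capped jar is knocked over (angle between jar's own z axis and vertical above 0.8 rad).
It fails at once if the black-capped jar is moved more than 30 mm or tipped (distance of twin from where it was at the start of the episode above 0.03 m or angle between twin's own z axis and vertical above 0.5 rad).
It fails at once if the skimmer is moved more than 30 mm (distance of skimmer from where it was at the start of the episode above 0.03 m).
It fails at once if the pepper mill or ramekin is moved more than 30 mm or tipped (distance of any of pepper_mill, ramekin from where it was at the start of the episode above 0.03 m or angle between any of pepper_mill, ramekin's own z axis and vertical above 0.5 rad).
It also fails if it takes over 67 s, if anything falls off the work surface, if the arm or the gripper's body presses on something with over 40 N, if the wrist force passes 120 N, or if a joint passes its speed limit or range.

ROBOT

A 6-joint arm with a two-finger parallel gripper is mounted at the origin on the work surface. World frame = base frame: x ahead of the robot, y to its left, z up, the work surface at z = 0. Lengths are in mm, angles in rad, forces in N, time in s.
With the tool pointing down it reaches from about 350 to 875 mm from the base axis. Payload 4.2 kg.
Tool frame: the origin (TCP) lies at the very end of the fingers, on their centre line; the grasp point (between the pads) lies 19 mm behind it (arm.grip_point_offset is the distance from the TCP to the grasp point, in mm); z points along the fingers, y is the direction in which the jaws open and shut (so a half turn about z gives the same grasp; the last joint's range is limited). The gripper opens to 85 mm and grips with 20 to 120 N. Pads are 22 mm wide; open, the fingers measure 114 mm over their backs; the gripper's body (76 mm by 85 mm) begins 54 mm behind the grasp point. The pads swing forward as they close: fully open they stand 13 mm farther back than shut.
Start: joints at [-0.963, 0.385, 0.008, 0, -1.194, -0.259], TCP at [213.621, -587.337, 231.312] pointing down, gripper open.
Joint ranges: [-3.14, 3.14], [-1.21, 2.06], [-1.07, 1.41], [-3.16, 2.05], [-2.99, -0.16], [-3.1, 3.1]. Speed limits (rad/s): [2.79, 2.79, 3.14, 3.14, 3.14, 3.14].

INTERFACE

Orientations are given as a unit quaternion [x, y, z, w].
In Python, from bench import arm gives the robot as it stands.
- The arm moves only by the tool drive_tool, never from a script. Its argument "steps" is a list of rows, each a list of 5 numbers: the shift along the tool's x, y, z in m, then the turn about the tool's z in degrees, then the finger opening in m, from 0 to 0.0854. A call has 1 to 20 rows; each row shifts and turns the commanded pose from where the row before left it, along the tool's axes as they then stand; what a row does not reach is not made up. A row lasts 1/10 s, in which the tool goes at most 50 mm and 8.59 degrees, less where a joint would pass 70% of its speed; a pose out of reach is approached as far as the arm can. A call is refused whole if a number of a shift passes 0.05 or a number of a turn 8.59, either way. A call with a gripper value outside its range is refused whole. The fingers move at their own pace and stop on an object; the grip force is fixed at half the most. Time passes only in rows, so rows that do not move let the fingers close. It gives the time, the measured TCP pose, the force and the opening at its end, in the units of the state.
- arm.read_state(): the state, without advancing time (a new reading comes with each control period).
- arm.get_image(name): name is "side" or "top"; returns (picture, depth): 400x640x3 uint8, blue, green, red; 400x640 float32, mm along the optical axis (not along the pixel's ray), 0 where there is no reading.
- arm.camera_params(name): a dict with "K" (3x3 intrinsics, pixels), "world_to_cam" (4x4, takes a point from world to camera coordinates). Camera axes: x right, y up, looking along -z (the intrinsics and any distortion apply to the point x, -y, -z); pixel columns grow to the right and rows downward; lengths in mm; the calibration is good to about 2 mm. A picture is of the moment at which its call begins. camera_params takes no time and is no camera call.
- arm.job_done(): hands the job in, once; it reports no verdict.
The state is a dict: "clock": time; "joints": joint angles; "joint_vel": joint speeds; "joint_efforts": joint torques, N m; "position": TCP position; "ee_rot": TCP orientation; "contact_force": force on the tool from outside, world axes, zero at the start; "wrist_torque": the same for the moment, N m; "gripper_width": finger opening in mm.
Only numpy, scipy, OpenCV 4.12 (cv2) and the standard library are available. Lean on these libraries where they do the work, as an engineer would, in place of code of your own. Each camera call takes 0.05 s, during which the arm holds its last target.

## Working session

There is one attempt and no reset: what is moved stays moved. The work goes in short steps, Python scripts to look and compute and a tool call to move; the robot and the scene stay as the last step left them, time stands still between calls to the robot, and variables do not carry over. Pictures are saved under pics/ and viewed, and the job is handed in when it is done.

Besides the shell and the picture viewer there is one more tool, called as name([rows], argument=value, ...), one row to a line, values as JSON. drive_tool: Moves the arm, as the interface text tells. Its arguments: {"type":"object","properties":{"steps":{"type":"array"}},"required":["steps"]}

```bash
mkdir -p pics; ls
cat > h.py <<'E'
import numpy as np, cv2
from bench import arm
def unproj(cam,depth,u,v):
    p=arm.camera_params(cam);K=np.array(p["K"]);T=np.linalg.inv(np.array(p["world_to_cam"]))
    d=depth[int(v),int(u)]
    x=(u-K[0,2])*d/K[0,0];y=(v-K[1,2])*d/K[1,1]
    return (T@np.array([x,-y,-d,1]))[:3]
def cloud(cam,depth):
    p=arm.camera_params(cam);K=np.array(p["K"]);T=np.linalg.inv(np.array(p["world_to_cam"]))
    v,u=np.mgrid[:400,:640];d=depth
    P=np.stack([(u-K[0,2])*d/K[0,0],-(v-K[1,2])*d/K[1,1],-d,np.ones_like(d)],-1)
    return (P@T.T)[...,:3]
E
python3 - <<'E'
from h import *
print(arm.read_state()); print(arm.grip_point_offset)
for c in ("top","side"):
    im,d=arm.get_image(c); cv2.imwrite(f"pics/{c}0.png",im); np.save(f"{c}0.npy",d)
    print(arm.camera_params(c))
E
```

```text
pics
{'clock': 0.0, 'joints': array([-9.63394291e-01,  3.85558776e-01,  6.63474150e-03, -4.97667860e-04,
       -1.19398963e+00, -2.58567232e-01]), 'joint_vel': array([ 0.00036068, -0.00031467, -0.00034253,  0.00192915,  0.00114846,
        0.00076164]), 'joint_efforts': array([ 2.06641676e-04, -3.92291236e+01,  1.88401383e+01,  4.18634757e+00,
       -4.62085547e-03,  8.90531680e-06]), 'position': array([ 213.42940629, -586.81456219,  230.2239239 ]), 'ee_rot': array([-1.73443894e-01,  9.84843156e-01,  1.05801289e-03, -2.34261504e-04]), 'contact_force': array([0.15253753, 0.28005856, 0.94170561]), 'wrist_torque': array([-0.02524421, -0.0004094 ,  0.01004123]), 'gripper_width': 85.30754495050004}
18.700000000000003
{'K': array([[365.00686575,   0.        , 320.97890613],
       [  0.        , 365.00686575, 198.33435512],
       [  0.        ,   0.        ,   1.        ]]), 'world_to_cam': array([[ 2.57407377e-03, -9.99969333e-01,  7.39638026e-03,
         1.75413355e+00],
       [ 9.97437297e-01,  3.09625820e-03,  7.14790269e-02,
        -6.28734306e+02],
       [-7.14997360e-02,  7.19343325e-03,  9.97414679e-01,
        -7.95468980e+02],
       [ 0.00000000e+00,  0.00000000e+00,  0.00000000e+00,
         1.00000000e+00]])}
{'K': array([[512.04673452,   0.        , 322.0134302 ],
       [  0.        , 512.04673452, 201.07319474],
       [  0.        ,   0.        ,   1.        ]]), 'world_to_cam': array([[-9.11051399e-01, -4.12290362e-01, -1.41638677e-03,
         5.83052213e+02],
       [ 2.37625978e-01, -5.27891046e-01,  8.15392505e-01,
        -1.87281347e+02],
       [-3.36926169e-01,  7.42527912e-01,  5.78906777e-01,
        -1.15497427e+03],
       [ 0.00000000e+00,  0.00000000e+00,  0.00000000e+00,
         1.00000000e+00]])}
```

View pics/top0.png

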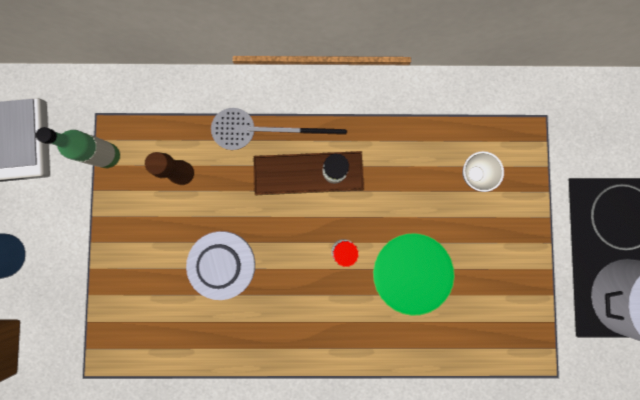

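View pics/side0.png

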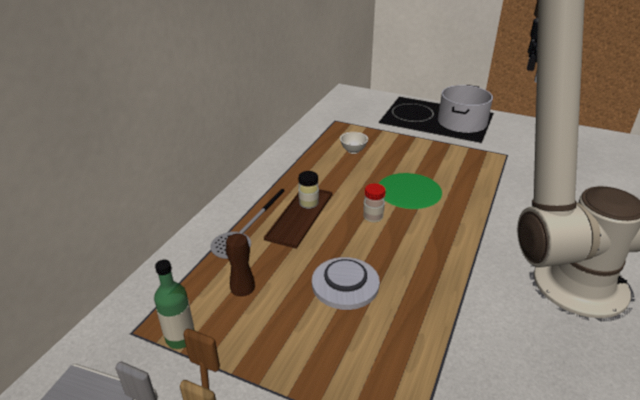

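The top view shows the lid at (221,266), red cap (346,254), trivet (414,274), tray corners (254,156)–(364,191), and black cap (335,165). Next I measure them.

```bash
cat > meas.py <<'E'
from h import *
def ray_z(cam,u,v,z):
    p=arm.camera_params(cam);K=np.array(p["K"]);T=np.linalg.inv(np.array(p["world_to_cam"]))
    r=T[:3,:3]@np.array([(u-K[0,2])/K[0,0],-(v-K[1,2])/K[1,1],-1]);o=T[:3,3]
    return (o+r*(z-o[2])/r[2])
def circ(P):
    A=np.c_[P,np.ones(len(P))];s=np.linalg.lstsq(A,(P**2).sum(1),rcond=None)[0]
    c=s[:2]/2;return c,np.sqrt(s[2]+c@c)
def blob(m,near):
    n,l,st,ce=cv2.connectedComponentsWithStats(m.astype(np.uint8))
    return l==l[near[1],near[0]]
def edge(cam,m,z):
    c=max(cv2.findContours(m.astype(np.uint8),cv2.RETR_EXTERNAL,cv2.CHAIN_APPROX_NONE)[0],key=len)[:,0]
    return np.array([ray_z(cam,u,v,z)[:2] for u,v in c])
E
python3 - <<'E'
from meas import *
im=cv2.imread("pics/top0.png");d=np.load("top0.npy");C=cloud("top",d)
for n,(u,v) in dict(lidcap=(219,266),lidrim=(190,266),jarcap=(346,254),trivet=(414,274),twincap=(335,165),block=(300,260),tray=(300,175),mill=(157,164),ram=(484,172)).items(): print(n,C[v,u].round(1))
hsv=cv2.cvtColor(im,cv2.COLOR_BGR2HSV)
g=blob((hsv[...,0]>45)&(hsv[...,0]<80)&(hsv[...,1]>120),(414,274)); print("trivet",circ(edge("top",g,0)))
r=blob(((hsv[...,0]<5)|(hsv[...,0]>170))&(hsv[...,1]>200)&(hsv[...,2]>150),(346,254));print("jar",circ(edge("top",r,90)), C[r].mean(0))
l=blob(hsv[...,1]<60,(200,266)); print(l.sum()); print("lid",circ(edge("top",l,15)))
lz=(C[...,2]>33)&(np.hypot(C[...,0]-C[266,219,0],C[...,1]-C[266,219,1])<90); print("lidcap",circ(edge("top",lz,42)),lz.sum())
t=(C[...,2]>75)&(C[...,2]<95);t=blob(t,(335,165));print("twin",circ(edge("top",t,90)))
for z in (12,):
  for q in ((254,156),(362,152),(364,191),(256,194)): print(ray_z("top",*q,12).round(1))
x=im[130:330,150:500];cv2.imwrite("pics/crop0.png",cv2.resize(x,None,fx=2.2,fy=2.2,interpolation=3))
E
```

```text
lidcap [480.8 222.4  44.4]
lidrim [478.9 289.8  29. ]
jarcap [510.6 -47.   91.6]
trivet [ 459.4 -206.9    6.1]
twincap [692.8 -24.7  91.9]
block [489.9  50.6   3.5]
tray [683.6  51.8   5.3]
mill [684.6 317.5 146. ]
ram [ 691.7 -371.5    7.9]
trivet (array([ 459.2075623 , -207.05642054]), np.float64(91.1534345247875))
jar (array([511.62293216, -46.02516479]), np.float64(23.780368319180266)) [511.91045549 -45.61752821  94.76189103]
3740
lid (array([479.73206895, 227.74794495]), np.float64(75.38673162320039))
lidcap (array([480.54499166, 226.02920388]), np.float64(47.012789588424944)) 1574
twin (array([690.90494143, -25.20379623]), np.float64(25.72504744755618))
[726.  156.8  12. ]
[736.3 -90.3  12. ]
[646.5 -94.4  12. ]
[638.9 150.9  12. ]
```

Run:
```python
from meas import *
im=cv2.imread("pics/side0.png");d=np.load("side0.npy");C=cloud("side",d)
hsv=cv2.cvtColor(im,cv2.COLOR_BGR2HSV)
g=blob((hsv[...,0]>45)&(hsv[...,0]<80)&(hsv[...,1]>120),(414,190)); print("trivet pts",C[g].min(0),C[g].max(0))
for n,(u,v) in dict(jarcap=(375,189),twincap=(308,177),lidcap=(346,275)).items():print(n,C[v,u].round(1))
```

```text
trivet pts [ 186.55239061 -300.52010857   -3.54384575] [552.81592445 999.1232978  822.15606729]
jarcap [510.5 -41.9  91.5]
twincap [687.8 -16.7  95.9]
lidcap [477.8 231.   41.6]
```

View pics/crop0.png

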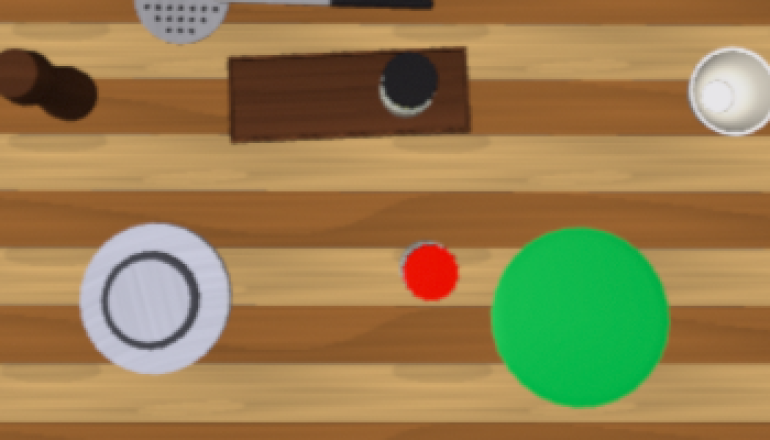

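drive_tool([
  [0, 0, 0, -8.4, 0.0854],
  [0, 0, 0, -8.4, 0.0854],
  [0, 0, 0, -8.4, 0.0854],
  [0, 0, 0, -8.4, 0.0854],
  [0, 0, 0, -8.4, 0.0854],
  [0, 0, 0, -8.4, 0.0854],
  [0, 0, 0, -8.4, 0.0854],
  [0, 0, 0, -8.4, 0.0854],
])

```text
clock: 0.9
position: [213.5, -587.0, 230.6]
ee_rot: [-0.692, 0.722, 0.001, 0.0]
contact_force: [0.2, -0.9, -0.2]
gripper_width: 85.3
```

drive_tool([
  [-0.0307, -0.0152, 0, 0, 0.0854],
  [-0.0307, -0.0152, 0, 0, 0.0854],
  [-0.0307, -0.0152, 0, 0, 0.0854],
  [-0.0307, -0.0152, 0, 0, 0.0854],
  [-0.0307, -0.0152, 0, 0, 0.0854],
  [-0.0307, -0.0152, 0, 0, 0.0854],
  [-0.0307, -0.0152, 0, 0, 0.0854],
  [-0.0307, -0.0152, 0, 0, 0.0854],
  [-0.0307, -0.0152, 0, 0, 0.0854],
  [-0.0307, -0.0152, 0, 0, 0.0854],
  [-0.0307, -0.0152, 0, 0, 0.0854],
  [-0.0307, -0.0152, 0, 0, 0.0854],
  [-0.0307, -0.0152, 0, 0, 0.0854],
  [-0.0307, -0.0152, 0, 0, 0.0854],
  [-0.0307, -0.0152, 0, 0, 0.0854],
  [-0.0307, -0.0152, 0, 0, 0.0854],
  [-0.0307, -0.0152, 0, 0, 0.0854],
  [-0.0307, -0.0152, 0, 0, 0.0854],
  [0, 0, 0, 0, 0.0854],
  [0, 0, 0, 0, 0.0854],
])

```text
clock: 2.9
position: [513.8, -48.2, 230.7]
ee_rot: [-0.69, 0.724, 0.0, -0.001]
contact_force: [-0.8, -0.4, -0.0]
gripper_width: 85.5
```

Run:
```python
from h import *
s=arm.read_state();print(s['position'],s['joints'])
for c in ("top","side"):
    im,d=arm.get_image(c); cv2.imwrite(f"pics/{c}1.png",im)
```

```text
[513.82299049 -48.24832188 230.67607699] [ 2.21039442e-01  2.00537309e-01 -2.55516442e-01 -2.72910177e-04
 -1.11626745e+00 -2.68754325e-01]
```

View pics/side1.png

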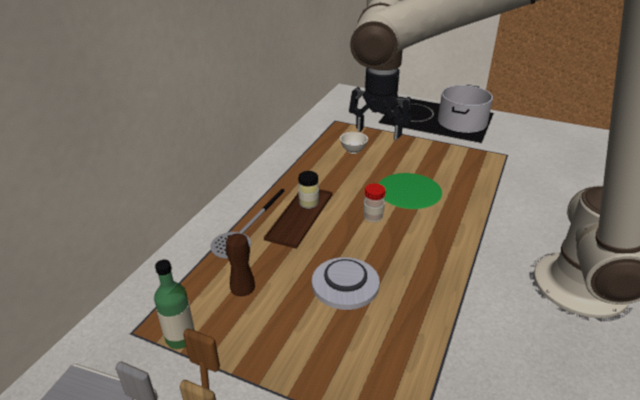

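drive_tool([
  [-0.003, 0.0026, 0.01, 0, 0.0854],
  [0, 0, 0.02, 0, 0.0854],
  [0, 0, 0.02, 0, 0.0854],
  [0, 0, 0.02, 0, 0.0854],
  [0, 0, 0.02, 0, 0.0854],
  [0, 0, 0.02, 0, 0.0854],
  [0, 0, 0.02, 0, 0.0854],
  [0, 0, 0.02, 0, 0.0854],
  [0, 0, 0.02, 0, 0.0854],
  [0, 0, 0.015, 0, 0.0854],
  [0, 0, 0.015, 0, 0.0854],
  [0, 0, 0, 0, 0.0854],
  [0, 0, 0, 0, 0.0854],
])

```text
clock: 4.3
position: [511.1, -46.2, 31.2]
ee_rot: [-0.689, 0.725, 0.0, -0.0]
contact_force: [-0.4, 0.9, 0.1]
gripper_width: 85.5
```

Run:
```python
from h import *
s=arm.read_state();print(s['position'],s['contact_force'])
im,d=arm.get_image("side"); cv2.imwrite(f"pics/side2.png",cv2.resize(im[80:280,250:500],None,fx=3,fy=3,interpolation=3))
```

```text
[511.10912773 -46.24803078  31.23158845] [-0.36745243  0.88738847  0.14135605]
```

View pics/side2.png

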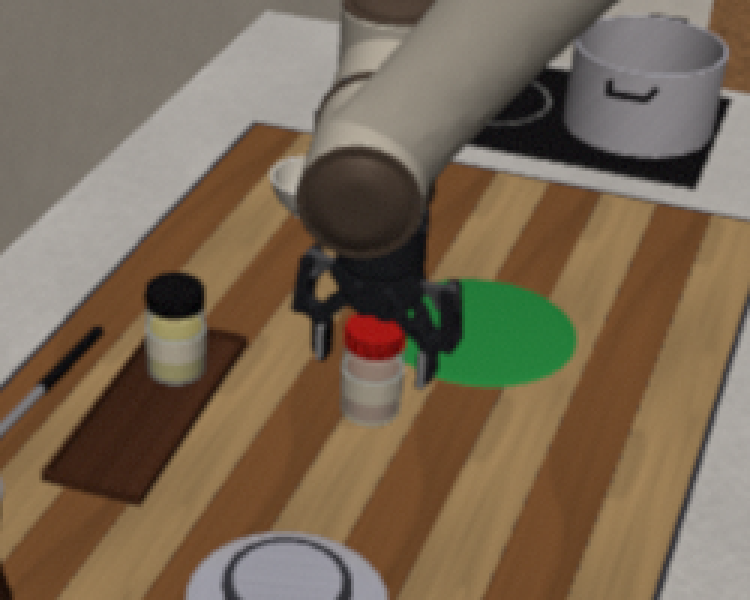

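The jar, at (372,370) in the crop, sits between the fingers at (320,340) and (425,360), so I close the gripper.

drive_tool([
  [0, 0, 0, 0, 0.045],
  [0, 0, 0, 0, 0.045],
  [0, 0, 0, 0, 0.045],
  [0, 0, 0, 0, 0.045],
  [0, 0, 0, 0, 0.045],
  [0, 0, 0, 0, 0.045],
  [0, 0, 0, 0, 0.045],
  [0, 0, 0, 0, 0.045],
  [0, 0, 0, 0, 0.045],
  [0, 0, 0, 0, 0.045],
])

```text
clock: 5.35
position: [511.8, -45.5, 32.6]
ee_rot: [-0.69, 0.724, -0.0, 0.0]
contact_force: [-2.2, 1.3, 6.1]
gripper_width: 52.5
```

drive_tool([
  [0, 0, -0.01, 0, 0.045],
  [0, 0, -0.01, 0, 0.045],
  [0, 0, -0.02, 0, 0.045],
  [0, 0, -0.02, 0, 0.045],
  [0, 0, -0.02, 0, 0.045],
  [0, 0, -0.02, 0, 0.045],
  [0, 0, -0.01, 0, 0.045],
  [0, 0, 0, 0, 0.045],
  [0, 0, 0, 0, 0.045],
])

```text
clock: 6.25
position: [510.9, -45.7, 140.7]
ee_rot: [-0.689, 0.724, 0.001, -0.0]
contact_force: [0.3, 0.2, -3.5]
gripper_width: 52.8
```

Run:
```python
from h import *
s=arm.read_state();print(s['position'],s['contact_force'],s['gripper_width'])
im,d=arm.get_image("side"); cv2.imwrite(f"pics/side3.png",cv2.resize(im[80:280,250:500],None,fx=3,fy=3,interpolation=3))
```

```text
[510.85758895 -45.72503975 140.72804016] [ 0.27820511  0.23538286 -3.45892328] 52.79549660370403
```

View pics/side3.png

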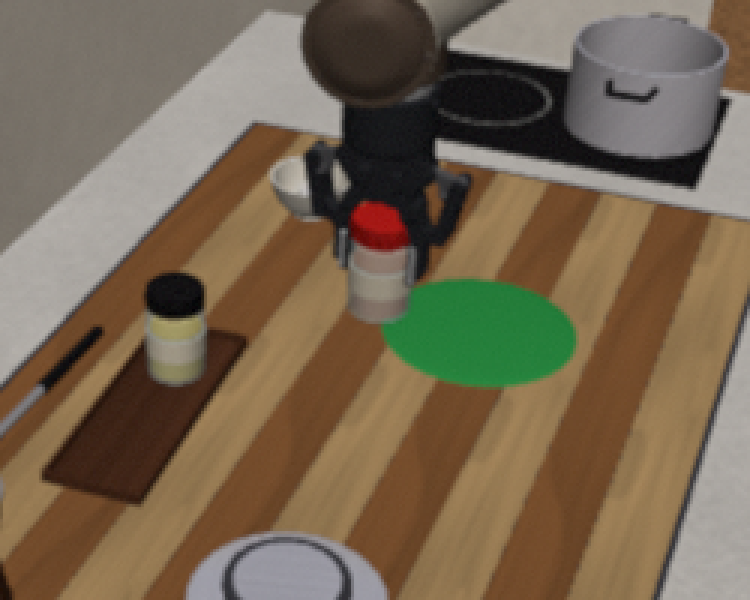

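The jar is held upright. Next I carry it to above the empty end of the tray.

drive_tool([
  [-0.01, -0.012, 0, 0, 0.045],
  [-0.0178, -0.0209, 0, 0, 0.045],
  [-0.0178, -0.0209, 0, 0, 0.045],
  [-0.0178, -0.0209, 0, 0, 0.045],
  [-0.0178, -0.0209, 0, 0, 0.045],
  [-0.0178, -0.0209, 0, 0, 0.045],
  [-0.0178, -0.0209, 0, 0, 0.045],
  [-0.0178, -0.0209, 0, 0, 0.045],
  [-0.008, -0.0089, 0, 0, 0.045],
  [0, 0, 0, 0, 0.045],
  [0, 0, 0, 0, 0.045],
])

```text
clock: 7.4
position: [684.8, 88.4, 139.9]
ee_rot: [-0.689, 0.724, 0.001, -0.001]
contact_force: [-0.2, -0.4, -2.9]
gripper_width: 52.1
```

Run:
```python
from h import *
s=arm.read_state();print(s['position'],s['contact_force'],s['gripper_width'],s['joints'])
im,d=arm.get_image("side"); cv2.imwrite(f"pics/side4.png",cv2.resize(im[80:280,200:450],None,fx=3,fy=3,interpolation=3))
```

```text
[684.77609649  88.3668197  139.87260794] [-0.19234458 -0.41913516 -2.87592627] 52.09383790218851 [ 3.61751217e-01  5.63239895e-01  6.75707552e-02 -3.68478661e-04
 -1.07813133e+00 -4.10838528e-01]
```

View pics/side4.png

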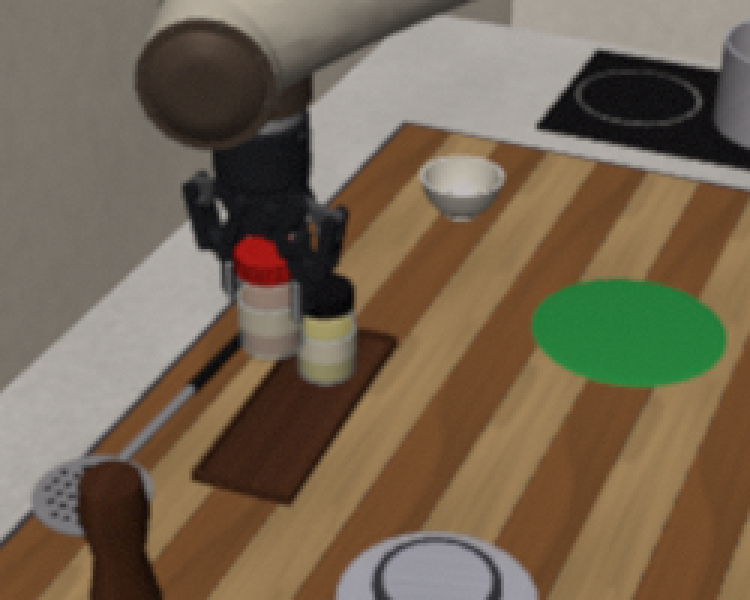

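drive_tool([
  [0, 0, 0.01, 0, 0.045],
  [0, 0, 0.015, 0, 0.045],
  [0, 0, 0.015, 0, 0.045],
  [0, 0, 0.015, 0, 0.045],
  [0, 0, 0.015, 0, 0.045],
  [0, 0, 0.01, 0, 0.045],
  [0, 0, 0.01, 0, 0.045],
  [0, 0, 0.005, 0, 0.045],
  [0, 0, 0.003, 0, 0.045],
  [0, 0, 0.0, 0, 0.045],
  [0, 0, 0, 0, 0.045],
])

```text
clock: 8.55
position: [686.0, 88.6, 44.0]
ee_rot: [-0.69, 0.724, -0.0, 0.001]
contact_force: [-0.4, 0.4, -2.2]
gripper_width: 52.4
```

drive_tool([
  [0, 0, 0.001, 0, 0.045],
  [0, 0, 0.001, 0, 0.045],
  [0, 0, 0.001, 0, 0.045],
  [0, 0, 0.0, 0, 0.045],
  [0, 0, 0.0, 0, 0.045],
])

```text
clock: 9.05
position: [685.6, 88.5, 40.3]
ee_rot: [-0.69, 0.724, 0.0, -0.0]
contact_force: [-0.1, -0.3, -2.8]
gripper_width: 52.5
```

drive_tool([
  [0, 0, 0.001, 0, 0.045],
  [0, 0, 0.001, 0, 0.045],
  [0, 0, 0.0, 0, 0.045],
  [0, 0, 0.0, 0, 0.045],
])

```text
clock: 9.45
position: [685.6, 88.5, 38.2]
ee_rot: [-0.69, 0.724, 0.0, -0.0]
contact_force: [-0.0, -0.6, -3.2]
gripper_width: 52.5
```

drive_tool([
  [0, 0, 0.001, 0, 0.045],
  [0, 0, 0.0, 0, 0.045],
  [0, 0, 0.0, 0, 0.045],
])

```text
clock: 9.75
position: [685.6, 88.5, 37.3]
ee_rot: [-0.69, 0.724, 0.0, -0.0]
contact_force: [-0.7, -1.3, -2.3]
gripper_width: 52.4
```

Run:
```python
from h import *
im,d=arm.get_image("side"); cv2.imwrite(f"pics/side5.png",cv2.resize(im[100:260,220:400],None,fx=4,fy=3.7,interpolation=3))
```

```text
(no output)
```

View pics/side5.png

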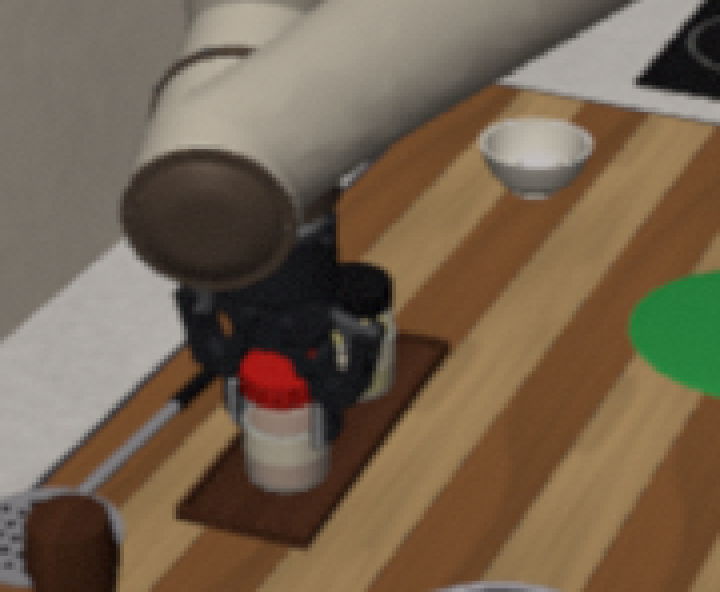

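The jar's base (285,480 in the crop) is centred across the tray. A little lower until it touches.

drive_tool([
  [0, 0, 0.001, 0, 0.045],
  [0, 0, 0.0, 0, 0.045],
  [0, 0, 0.0, 0, 0.045],
])

```text
clock: 10.1
position: [685.8, 88.5, 36.7]
ee_rot: [-0.69, 0.724, -0.0, 0.0]
contact_force: [-0.5, -0.1, -1.1]
gripper_width: 52.6
```

drive_tool([
  [0, 0, 0.001, 0, 0.045],
  [0, 0, 0.0, 0, 0.045],
  [0, 0, 0.0, 0, 0.045],
])

```text
clock: 10.4
position: [685.8, 88.5, 36.6]
ee_rot: [-0.69, 0.724, -0.0, 0.0]
contact_force: [-3.4, -0.3, 5.3]
gripper_width: 52.5
```

drive_tool([
  [0, 0, 0, 0, 0.06],
  [0, 0, 0, 0, 0.07],
  [0, 0, 0, 0, 0.08],
  [0, 0, 0, 0, 0.0854],
  [0, 0, 0, 0, 0.0854],
  [0, 0, 0, 0, 0.0854],
  [0, 0, 0, 0, 0.0854],
  [0, 0, 0, 0, 0.0854],
  [0, 0, 0, 0, 0.0854],
])

```text
clock: 11.3
position: [685.6, 88.5, 35.3]
ee_rot: [-0.69, 0.724, -0.0, 0.0]
contact_force: [0.2, 0.6, -0.1]
gripper_width: 85.4
```

drive_tool([
  [0, 0, -0.01, 0, 0.0854],
  [0, 0, -0.02, 0, 0.0854],
  [0, 0, -0.02, 0, 0.0854],
  [0, 0, -0.02, 0, 0.0854],
  [0, 0, -0.02, 0, 0.0854],
  [0, 0, -0.03, 0, 0.0854],
  [0, 0, -0.03, 0, 0.0854],
  [0, 0, -0.02, 0, 0.0854],
  [0, 0, 0, 0, 0.0854],
  [0, 0, 0, 0, 0.0854],
])

```text
clock: 12.3
position: [685.4, 88.6, 206.0]
ee_rot: [-0.689, 0.724, 0.0, 0.001]
contact_force: [0.5, -0.4, -1.5]
gripper_width: 85.4
```

Run:
```python
from meas import *
s=arm.read_state();print(s['position'],s['contact_force'],s['gripper_width'])
im,d=arm.get_image("side"); cv2.imwrite(f"pics/side6.png",im)
```

```text
[685.38661952  88.58930948 205.95272569] [ 0.5183129  -0.42028729 -1.47940395] 85.3699098407802
```

View pics/side6.png

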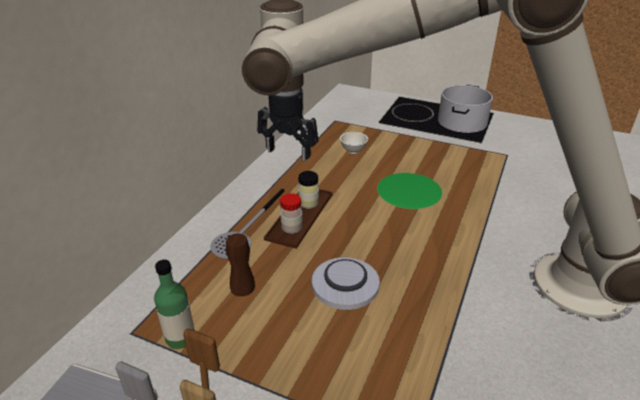

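The red jar stands upright on the tray at (291,213). Next I move behind the lid.

drive_tool([
  [-0.0193, 0.0176, 0, 0, 0.0854],
  [-0.0193, 0.0176, 0, 0, 0.0854],
  [-0.0193, 0.0176, 0, 0, 0.0854],
  [-0.0193, 0.0176, 0, 0, 0.0854],
  [-0.0193, 0.0176, 0, 0, 0.0854],
  [-0.0193, 0.0176, 0, 0, 0.0854],
  [-0.0193, 0.0176, 0, 0, 0.0854],
  [-0.0193, 0.0176, 0, 0, 0.0854],
  [-0.0193, 0.0176, 0, 0, 0.0854],
  [-0.0193, 0.0176, 0, 0, 0.0854],
  [-0.0193, 0.0176, 0, 0, 0.0854],
  [-0.0193, 0.0176, 0, 0, 0.0854],
  [0, 0, 0, 0, 0.0854],
  [0, 0, 0, 0, 0.0854],
])

```text
clock: 13.75
position: [485.3, 330.1, 204.1]
ee_rot: [-0.69, 0.724, -0.0, -0.001]
contact_force: [-0.1, -0.6, 0.3]
gripper_width: 85.8
```

Run:
```python
from meas import *
s=arm.read_state();print(s['position'],s['joints'],s['ee_rot'])
im,d=arm.get_image("top"); cv2.imwrite(f"pics/top7.png",im); np.save("top7.npy",d)
```

```text
[485.32706521 330.07372636 204.12110267] [ 8.72947021e-01  3.41951586e-01 -1.27867780e-01 -9.67158043e-05
 -1.10349149e+00 -9.20890935e-01] [-6.89938156e-01  7.23867224e-01 -9.70431643e-05 -1.25425829e-03]
```

View pics/top7.png

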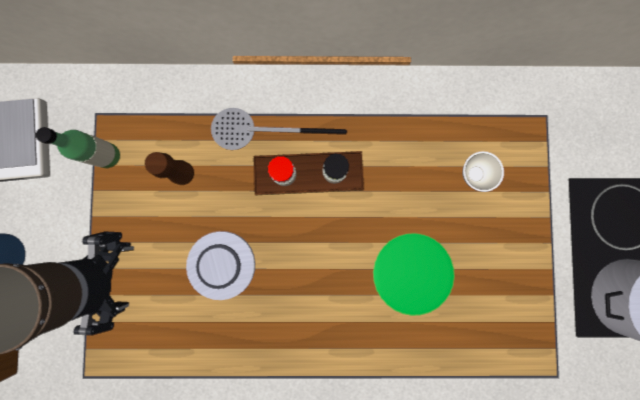

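Jar is on the tray (281,169), and the lid is unmoved (221,266). Descend behind the lid.

drive_tool([
  [0, 0, 0.01, 0, 0.0854],
  [0, 0, 0.02, 0, 0.0854],
  [0, 0, 0.02, 0, 0.0854],
  [0, 0, 0.02, 0, 0.0854],
  [0, 0, 0.02, 0, 0.0854],
  [0, 0, 0.02, 0, 0.0854],
  [0, 0, 0.02, 0, 0.0854],
  [0, 0, 0.02, 0, 0.0854],
  [0, 0, 0.02, 0, 0.0854],
  [0, 0, 0.015, 0, 0.0854],
  [0, 0, 0.01, 0, 0.0854],
  [0, 0, 0, 0, 0.0854],
  [0, 0, 0, 0, 0.0854],
])

```text
clock: 15.1
position: [486.5, 330.0, 10.4]
ee_rot: [-0.689, 0.724, -0.0, 0.0]
contact_force: [-1.0, 0.5, 0.7]
gripper_width: 85.2
```

Run:
```python
from meas import *
s=arm.read_state();print(s['position'],s['contact_force'])
for c in ("top","side"):
  im,d=arm.get_image(c); cv2.imwrite(f"pics/{c}8.png",im if c=="side" else cv2.resize(im[150:380,60:330],None,fx=2.5,fy=2.5,interpolation=3)); np.save(f"{c}8.npy",d)
```

```text
[486.45480481 329.99659593  10.37908366] [-0.95724481  0.5379131   0.71575512]
```

View pics/top8.png

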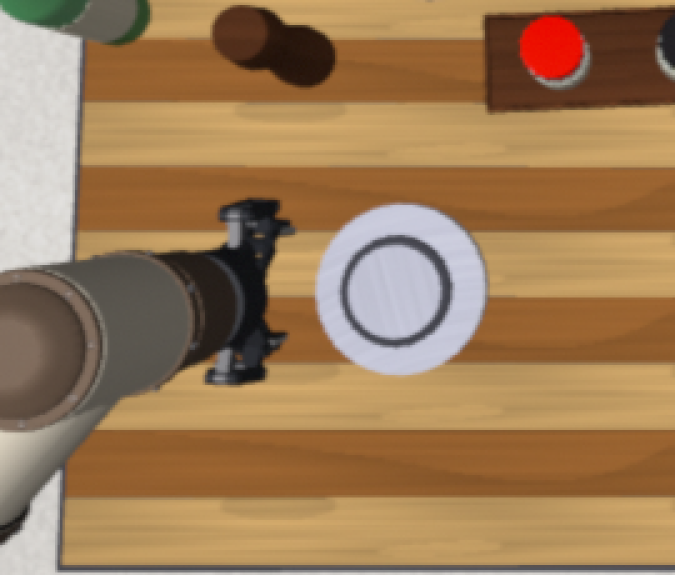

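View pics/side8.png

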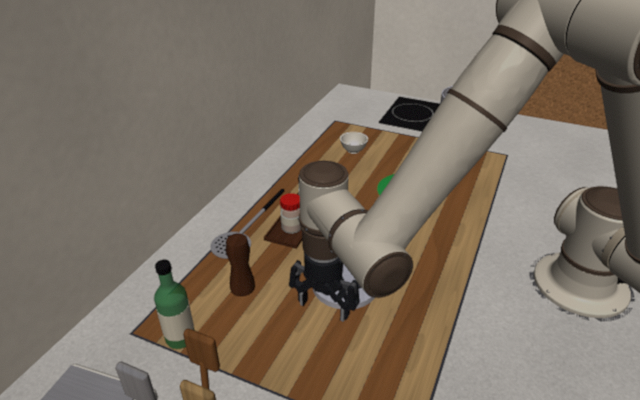

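In the crop, the finger midpoint (288,284) and lid centre (401,289) line up with the push direction. Lower slowly, checking force.

drive_tool([
  [0, 0.001, 0.003, 0, 0.0854],
  [0, 0, 0.003, 0, 0.0854],
  [0, 0, 0.002, 0, 0.0854],
  [0, 0, 0, 0, 0.0854],
])

```text
clock: 15.6
position: [484.8, 330.1, 2.0]
ee_rot: [-0.69, 0.724, -0.0, -0.0]
contact_force: [0.2, 0.6, 0.6]
gripper_width: 85.3
```

drive_tool([
  [0, 0, 0.002, 0, 0.0854],
  [0, 0, 0.001, 0, 0.0854],
  [0, 0, 0, 0, 0.0854],
  [0, 0, 0, 0, 0.0854],
])

```text
clock: 16.0
position: [485.1, 330.3, -0.7]
ee_rot: [-0.69, 0.724, -0.0, 0.0]
contact_force: [-0.1, -0.3, 0.1]
gripper_width: 85.4
```

Run:
```python
from meas import *
s=arm.read_state();print(s['position'],s['contact_force'])
im,d=arm.get_image("side"); cv2.imwrite(f"pics/side9.png",cv2.resize(im[230:330,270:400],None,fx=6,fy=6,interpolation=3)); C=cloud("side",d)
for (u,v) in ((298,300),(299,303),(300,306),(345,312),(347,316),(348,318)): print(u,v,C[v,u].round(1))
```

```text
[485.05160111 330.27474088  -0.70501306] [-0.07701903 -0.3481951   0.13856004]
298 300 [558.3 307.3   2. ]
299 303 [541.2 335.1  27. ]
300 306 [538.4 336.5  20.6]
345 312 [434.2 344.4  57.1]
347 316 [431.2 340.2  42.7]
348 318 [429.7 338.   35.3]
```

View pics/side9.png

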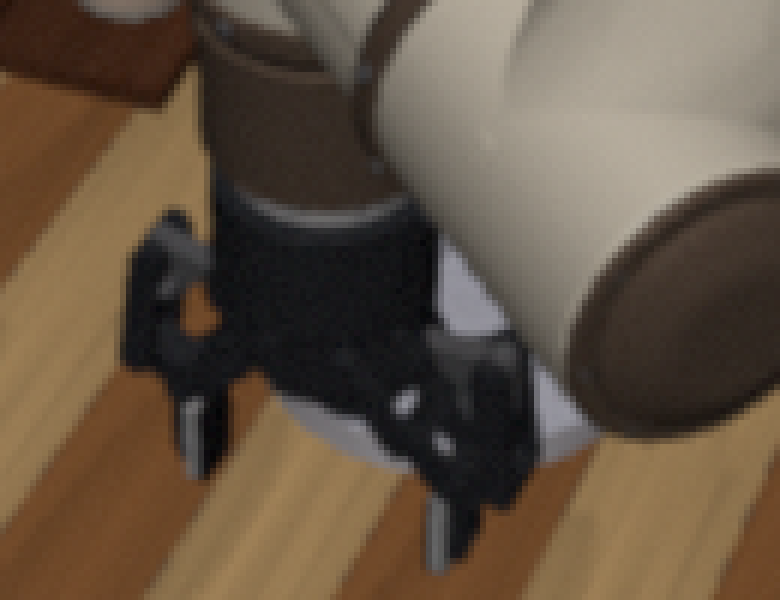

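Tips are about 13 mm above the block with no contact. Start pushing along tool x.

drive_tool([
  [0.008, 0, 0, 0, 0.0854],
  [0.008, 0, 0, 0, 0.0854],
  [0.005, 0, 0, 0, 0.0854],
  [0.004, 0, 0, 0, 0.0854],
  [0.004, 0, 0, 0, 0.0854],
  [0.004, 0, 0, 0, 0.0854],
  [0.005, 0, 0, 0, 0.0854],
  [0.006, 0, 0, 0, 0.0854],
  [0.008, 0, 0, 0, 0.0854],
  [0.008, 0, 0, 0, 0.0854],
  [0.008, 0, 0, 0, 0.0854],
  [0.008, 0, 0, 0, 0.0854],
  [0.006, 0, 0, 0, 0.0854],
  [0.004, 0, 0, 0, 0.0854],
  [0, 0, 0, 0, 0.0854],
])

```text
clock: 17.55
position: [480.6, 243.4, -0.7]
ee_rot: [-0.689, 0.724, -0.0, -0.001]
contact_force: [0.2, -0.0, 0.1]
gripper_width: 85.3
```

```bash
cat > look.py <<'E'
import sys
from meas import *
n=sys.argv[1]
s=arm.read_state();print(s['position'].round(1),s['contact_force'].round(1),s['clock'])
im,d=arm.get_image("top");C=cloud("top",d)
cv2.imwrite(f"pics/{n}.png",cv2.resize(im[180:340,140:500],None,fx=2.2,fy=2.2,interpolation=3)); 
hsv=cv2.cvtColor(im,cv2.COLOR_BGR2HSV)
m=(hsv[...,1]<60)&(hsv[...,2]>140);m[:200]=0;m[320:]=0;m[:,:110]=0;m[:,540:]=0
k,l,st,ce=cv2.connectedComponentsWithStats(m.astype(np.uint8));i=1+st[1:,4].argmax();m=l==i
E=edge("top",m,15)
# keep right side (front) hull half to avoid arm occlusion
def fit(P):
    for _ in range(8):
        c,r=circ(P);e=abs(np.hypot(*(P-c).T)-75)
        P=P[e<max(2.5,np.percentile(e,90))]
    return c,r,len(P)
print("lid",fit(E[E[:,1]<np.percentile(E[:,1],60)]),st[i])
E
python3 look.py top10
```

```text
[480.6 243.4  -0.7] [ 0.2 -0.   0.1] 17.55
lid (array([476.30995654, 173.84611904]), np.float64(74.9561746299866), 116) [ 212  233   67   69 2099]
```

View pics/top10.png

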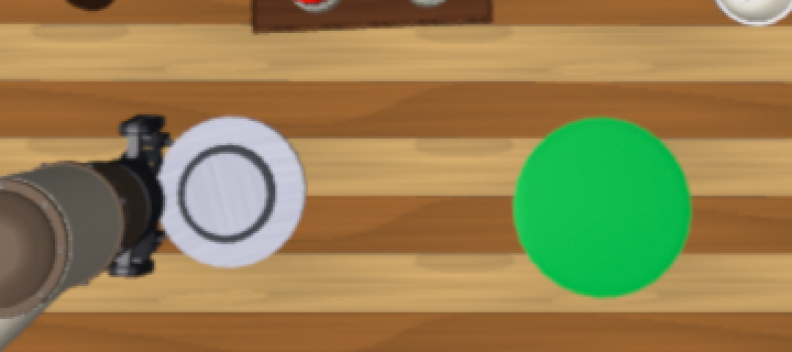

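The lid is moving straight in the cradle, now at (476,174). Continue.

drive_tool([
  [0.004, 0, 0, 0, 0.0854],
  [0.008, 0, 0, 0, 0.0854],
  [0.012, 0, 0, 0, 0.0854],
  [0.012, 0, 0, 0, 0.0854],
  [0.012, 0, 0, 0, 0.0854],
  [0.012, 0, 0, 0, 0.0854],
  [0.012, 0, 0, 0, 0.0854],
  [0.012, 0, 0, 0, 0.0854],
  [0.012, 0, 0, 0, 0.0854],
  [0.012, 0, 0, 0, 0.0854],
  [0.012, 0, 0, 0, 0.0854],
  [0.012, 0, 0, 0, 0.0854],
  [0.012, 0, 0, 0, 0.0854],
  [0.012, 0, 0, 0, 0.0854],
  [0.012, 0, 0, 0, 0.0854],
  [0.012, 0, 0, 0, 0.0854],
  [0.01, 0, 0, 0, 0.0854],
  [0.007, 0, 0, 0, 0.0854],
  [0.003, 0, 0, 0, 0.0854],
  [0, 0, 0, 0, 0.0854],
])

```text
clock: 19.6
position: [470.8, 44.0, -0.7]
ee_rot: [-0.689, 0.724, 0.0, -0.0]
contact_force: [1.0, -0.2, -0.4]
gripper_width: 85.6
```

```bash
python3 look.py top11
```

```text
[470.8  44.   -0.7] [ 1.  -0.2 -0.4] 19.6
lid (array([466.18926778, -27.32569026]), np.float64(74.51938532714315), 90) [ 308  237   61   69 1576]
```

View pics/top11.png

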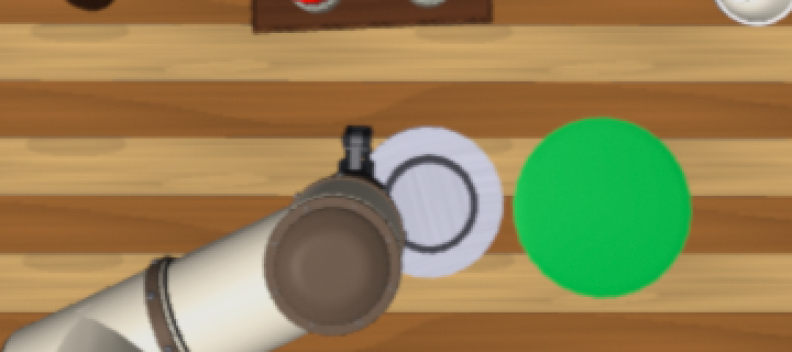

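Lid is at (466,-27), just short of the trivet. Now the climb, slower.

drive_tool([
  [0.004, 0, 0, 0, 0.0854],
  [0.006, 0, 0, 0, 0.0854],
  [0.006, 0, 0, 0, 0.0854],
  [0.006, 0, 0, 0, 0.0854],
  [0.006, 0, 0, 0, 0.0854],
  [0.006, 0, 0, 0, 0.0854],
  [0.006, 0, 0, 0, 0.0854],
  [0.006, 0, 0, 0, 0.0854],
  [0.006, 0, 0, 0, 0.0854],
  [0.006, 0, 0, 0, 0.0854],
  [0.006, 0, 0, 0, 0.0854],
  [0.006, 0, 0, 0, 0.0854],
  [0.004, 0, 0, 0, 0.0854],
  [0.002, 0, 0, 0, 0.0854],
  [0, 0, 0, 0, 0.0854],
])

```text
clock: 21.15
position: [467.1, -31.7, -0.7]
ee_rot: [-0.689, 0.724, 0.0, -0.0]
contact_force: [0.2, -0.6, 0.1]
gripper_width: 85.2
```

```bash
python3 look.py top12
python3 - <<'E'
from h import *
im,d=arm.get_image("side");cv2.imwrite("pics/side12.png",cv2.resize(im[130:330,280:480],None,fx=3,fy=3,interpolation=3))
E
```

```text
[467.1 -31.7  -0.7] [ 0.2 -0.6  0.1] 21.15
lid (array([407.17151559,  31.12698139]), np.float64(48.82618585022033), 40) [ 270  278   54   42 1639]
```

View pics/side12.png

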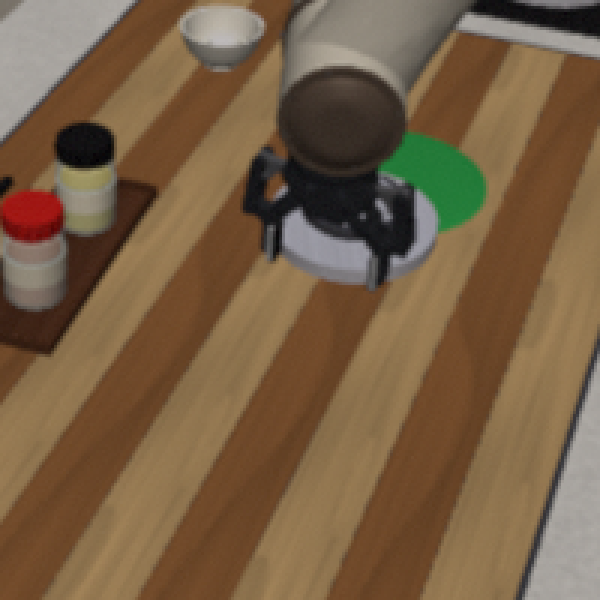

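drive_tool([
  [0.003, 0, 0, 0, 0.0854],
  [0.005, 0, 0, 0, 0.0854],
  [0.005, -0.0002, 0, 0, 0.0854],
  [0.005, -0.0002, 0, 0, 0.0854],
  [0.005, -0.0002, 0, 0, 0.0854],
  [0.005, -0.0002, 0, 0, 0.0854],
  [0.005, -0.0002, 0, 0, 0.0854],
  [0.005, -0.0002, 0, 0, 0.0854],
  [0.005, -0.0002, 0, 0, 0.0854],
  [0.005, -0.0002, 0, 0, 0.0854],
  [0.005, 0, 0, 0, 0.0854],
  [0.005, 0, 0, 0, 0.0854],
  [0.005, 0, 0, 0, 0.0854],
  [0.002, 0, 0, 0, 0.0854],
  [0, 0, 0, 0, 0.0854],
])

```text
clock: 22.75
position: [465.8, -96.8, -0.7]
ee_rot: [-0.689, 0.724, -0.0, 0.0]
contact_force: [2.4, 1.7, 0.7]
gripper_width: 85.3
```

```bash
python3 look.py top13
python3 - <<'E'
from h import *
im,d=arm.get_image("side");cv2.imwrite("pics/side13.png",cv2.resize(im[130:330,280:480],None,fx=3,fy=3,interpolation=3))
E
```

```text
[465.8 -96.8  -0.7] [2.4 1.7 0.7] 22.75
lid (array([393.15278934,  72.36042062]), np.float64(49.941191476944816), 53) [ 237  284   75   36 1969]
```

View pics/side13.png

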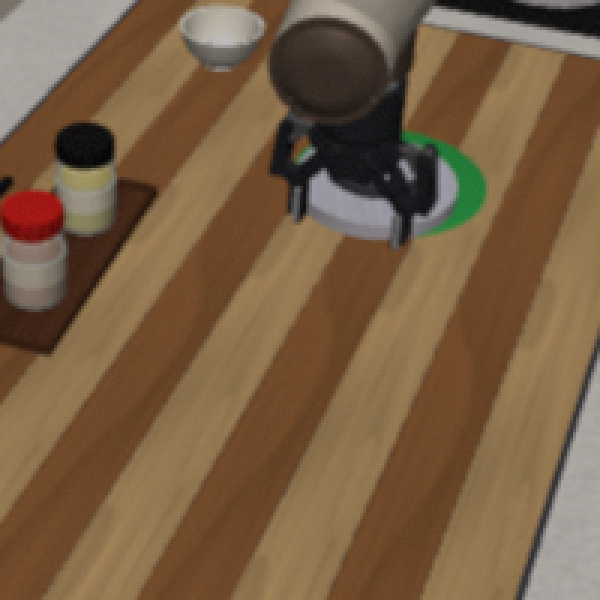

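View pics/top13.png

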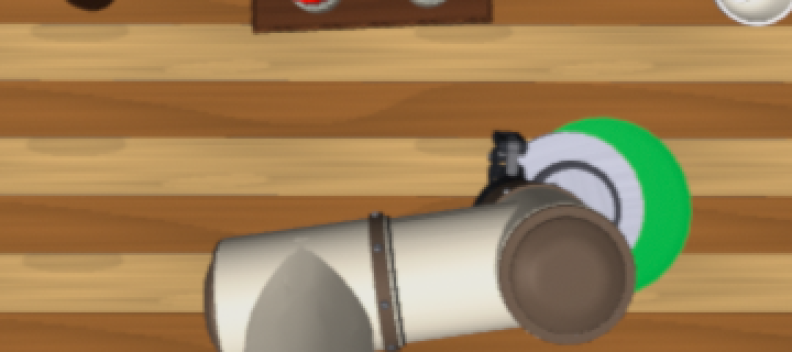

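Lid is about 39 mm short. Push 35 mm more, then back off to measure.

drive_tool([
  [0.002, 0, 0, 0, 0.0854],
  [0.004, 0, 0, 0, 0.0854],
  [0.004, 0, 0, 0, 0.0854],
  [0.004, 0, 0, 0, 0.0854],
  [0.004, 0, 0, 0, 0.0854],
  [0.004, 0, 0, 0, 0.0854],
  [0.004, 0, 0, 0, 0.0854],
  [0.003, 0, 0, 0, 0.0854],
  [0.003, 0, 0, 0, 0.0854],
  [0.002, 0, 0, 0, 0.0854],
  [0.001, 0, 0, 0, 0.0854],
  [0, 0, 0, 0, 0.0854],
])

```text
clock: 24.05
position: [463.7, -131.5, -0.8]
ee_rot: [-0.689, 0.724, 0.0, -0.0]
contact_force: [0.4, 0.1, 0.7]
gripper_width: 85.2
```

drive_tool([
  [-0.01, 0, 0, 0, 0.0854],
  [-0.03, 0, 0, 0, 0.0854],
  [-0.04, 0, 0, 0, 0.0854],
  [-0.04, 0, 0, 0, 0.0854],
  [-0.04, 0, 0, 0, 0.0854],
  [-0.03, 0, 0, 0, 0.0854],
  [-0.01, 0, 0, 0, 0.0854],
  [0, 0, 0, 0, 0.0854],
])

```text
clock: 24.85
position: [473.7, 69.9, -0.6]
ee_rot: [-0.691, 0.723, -0.0, 0.0]
contact_force: [-0.1, -0.6, -0.7]
gripper_width: 85.7
```

```bash
python3 look.py top14
python3 - <<'E'
from h import *
im,d=arm.get_image("side");cv2.imwrite("pics/side14.png",cv2.resize(im[130:330,280:480],None,fx=3,fy=3,interpolation=3))
E
```

```text
[473.7  69.9  -0.6] [-0.1 -0.6 -0.7] 24.85
lid (array([ 458.84586139, -204.10035734]), np.float64(74.59059309109834), 114) [ 380  241   68   69 2114]
```

View pics/side14.png

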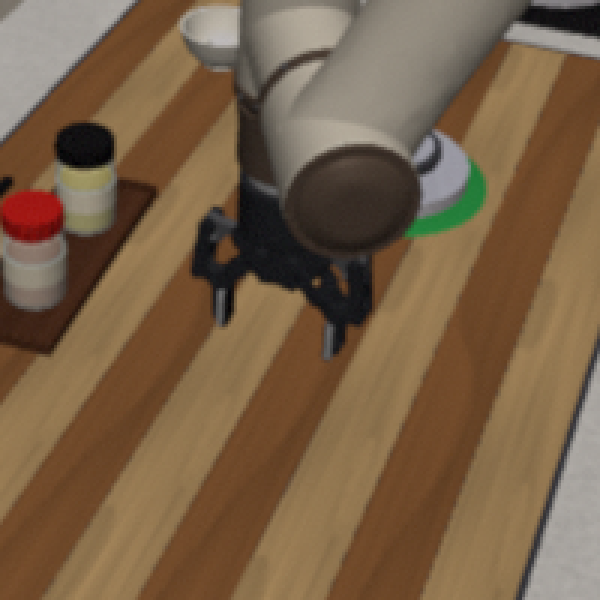

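View pics/top14.png

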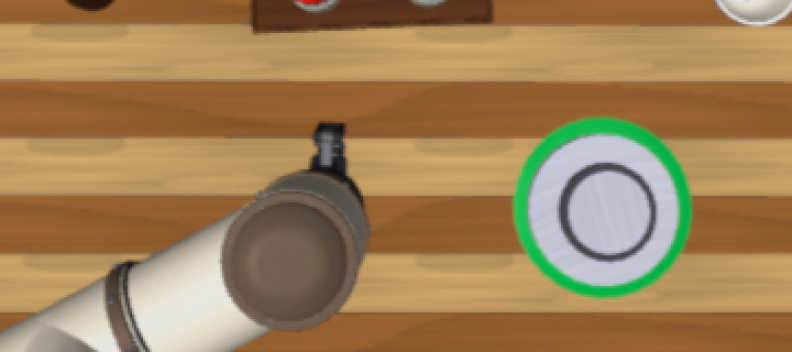

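The lid is at (458.8,-204.1) against the trivet at (459.2,-207.1): about 3 mm off, with green showing all round. I raise the arm clear and do a last check of everything.

drive_tool([
  [0, 0, -0.02, 0, 0.0854],
  [0, 0, -0.03, 0, 0.0854],
  [0, 0, -0.04, 0, 0.0854],
  [0, 0, -0.04, 0, 0.0854],
  [0, 0, -0.04, 0, 0.0854],
  [0, 0, -0.02, 0, 0.0854],
  [0, 0, 0, 0, 0.0854],
  [0, 0, 0, 0, 0.0854],
])

```text
clock: 25.75
position: [473.0, 67.2, 189.0]
ee_rot: [-0.689, 0.725, 0.0, -0.0]
contact_force: [-0.1, -0.1, -1.6]
gripper_width: 85.3
```

```bash
python3 look.py top15
python3 - <<'E'
from meas import *
im,d=arm.get_image("side");cv2.imwrite("pics/side15.png",im)
im,d=arm.get_image("top");C=cloud("top",d)
m=np.hypot(C[...,0]-459,C[...,1]+204.5)<38
P=C[m];A=np.c_[P[:,:2]-P[:,:2].mean(0),np.ones(len(P))];print("lid cap plane",np.linalg.lstsq(A,P[:,2],rcond=None)[0])
m=np.hypot(C[...,0]-300,C[...,1]+204.5)<38
P=C[m];A=np.c_[P[:,:2]-P[:,:2].mean(0),np.ones(len(P))];print("block plane",np.linalg.lstsq(A,P[:,2],rcond=None)[0])
hsv=cv2.cvtColor(im,cv2.COLOR_BGR2HSV)
r=blob(((hsv[...,0]<5)|(hsv[...,0]>170))&(hsv[...,1]>200)&(hsv[...,2]>150),(281,169));print("jar",circ(edge("top",r,94)))
E
```

```text
[473.   67.2 189. ] [-0.1 -0.1 -1.6] 25.75
lid (array([ 458.81161141, -204.14762715]), np.float64(74.5467910211532), 114) [ 380  241   68   69 2118]
lid cap plane [-9.42461941e-05  2.61946061e-03  4.64386207e+01]
block plane [-0.00268256  0.00054392  0.4890361 ]
jar (array([685.34265589,  88.22280668]), np.float64(24.969003923861262))
```

View pics/side15.png

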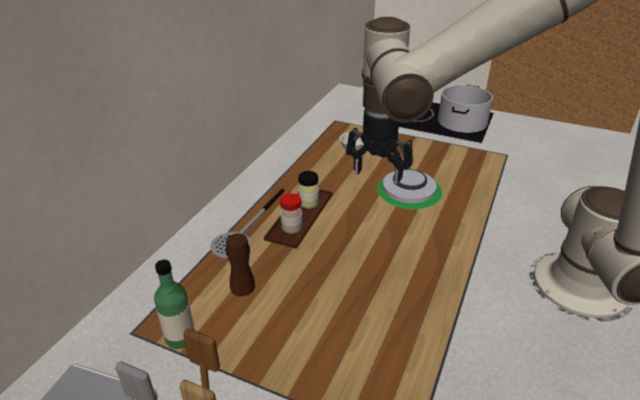

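The last check shows the lid flat on the trivet at about (410,187) and the jar upright on the tray at (291,213), with nothing else disturbed. I'm handing in.

```bash
python3 -c "
from bench import arm
print(arm.job_done())"
```

```text
the job is handed in; nothing more can be done
None
```

I stood the red-capped jar on the free end of the tray. I then pushed the lid with both open fingers across the block and up onto the trivet, backed the arm off clear, and handed in at about 26 s.

Last checks:
- **Lid:** it is flat, with a measured tilt of about 0.003 rad and its top at 46 mm, as expected on the trivet. Its centre is about 3 mm from the trivet's centre, with green showing all round.
- **Jar:** it stands upright at (685, 88) mm, on the tray's centre line within about 1 mm.
- **Other objects:** by eye the black-capped jar, skimmer, mill and ramekin had not moved, but I did not measure them again.

My automatic lid fit gave wrong positions twice during the climb, when the arm covered the lid in the top view. For those steps I used the tool position and the pictures instead. No check failed at the end.

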